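Load a culture dish in the reader and hold its filter selector at the third click

TASK

Set the dish with the wine-red contents flat on the white round mark in the reader's open drawer, let go of it and push the drawer fully shut. Then turn the reader's spring-loaded filter knob clockwise to its third click, not past it, and hold it there: it springs back if released, so finish with the knob still gripped at the third click. Keep the dish level and leave the other things on the bench alone.

Things in the scene. Friction and masses are not known exactly. Their poses are not given: they have to be found in the camera images.
- red_dish: closed round culture dish with wine-red contents under a clear lid, 60 mm diameter, 16 mm high, 30 g; lies flat on the bench, may stand in any of three places among the other two dishes. Origin: centre of its underside, z up.
- reader: white low dish reader fixed to the bench, 200 mm deep (x), 190 mm wide (y), 80 mm high. Origin: centre of its underside; x points from its front (the drawer side, facing the robot) to its back, z up. The filter knob stands on its flat top, 20 mm behind the origin, on a 74 mm dial plate 6 mm high with a white dot for rest and five yellow dots for the clicks.
- drawer (a joint): drawer opening in m: 0 = fully shut, slides out of the reader's front (towards -x of the reader) to 0.125; starts open by 0.108 to 0.122. It moves with about 1.5 N friction, needs no latch, and stays where it is left.
- drawer_bed (a point): centre of the white round mark (68 mm) on the drawer's floor, 12 mm above the bench; axes as the reader's; moves with the drawer. Drawer inside: 76 mm to each side wall (18 mm high), 45 mm to the front panel on the -x side (46 mm high). With the drawer open by d, the reader's front face (its top 68 mm above this floor) is d - 55 mm away on the +x side.
- drawer_front (a point): point on the outside (robot side) of the drawer's white front panel, on its middle line, 48 mm above the bench; axes as the reader's: push towards +x. The panel is 172 mm wide, 8 mm thick, from 8 to 58 mm above the bench. It moves with the drawer.
- selector (a joint): knob angle, rad: 0 = rest (the start), grows clockwise seen from above, hard stop 2.0. A click every 0.40: the third at 1.20. A spring turns it back with 0.10 N m (0.12 at the third click); detents add +/- 0.06 N m: resistance is greatest a quarter spacing past a click, least a quarter before the next. The spring is the stronger: released, the knob runs back to 0.
- selector_grip: black bar grip of the knob, white pointer line on one end: 46 mm long (its x), 14 mm thick (its y), 32 mm high. Origin: on the knob's vertical axis, 117 mm above the bench, 9 mm below the bar's top; a 48 mm disc under the bar has its top 23 mm below the origin. At rest the bar lies along the reader's x axis, pointer to the front (-x).
- amber_dish: bystander, leave alone: same kind of closed dish with amber-yellow contents; stands loose on the bench, origin at the centre of its underside
- dark_dish: bystander, leave alone: same kind of closed dish with dark brown contents; stands loose on the bench, origin at the centre of its underside
- swab_jar: bystander, leave alone: round jar with white cap, 48 mm diameter, 75 mm high; stands loose on the bench, origin at the centre of its underside
- slide_box: bystander, leave alone: yellow box 90 x 70 x 35 mm; stands loose on the bench, origin at the centre of its underside
- tip_rack: bystander, leave alone: blue pipette-tip rack 120 x 85 x 45 mm; stands loose on the bench, origin at the centre of its underside
- reagent_box: bystander, leave alone: teal box with white lid, 102 x 77 x 59 mm; stands loose on the bench, origin at the centre of its underside
- timer: bystander, leave alone: white kitchen-type timer 60 x 60 x 20 mm; stands loose on the bench, origin at the centre of its underside
Things that resemble listed ones, but are neither listed nor needed, are in the scene too. There is more than one size of the red_dish; the one meant has the size given above.

How it is judged (in metres and radians):
On the way, in this order (a step that is already met when the one before it is completed fails the run):
1. the wine-red dish lies flat on the mark in the open drawer, released (horizontal distance between red_dish and drawer_bed below 0.015 m and z of red_dish in the frame of drawer_bed between -0.004 and 0.004 m and angle between red_dish's own z axis and vertical below 0.1 rad and contact force between red_dish and the fingers below 0.1 N and value of joint drawer above 0.05 m), for 0.2 s.
2. the drawer is shut with the dish in it, the knob still at rest (horizontal distance between red_dish and drawer_bed below 0.015 m and z of red_dish in the frame of drawer_bed between -0.004 and 0.004 m and angle between red_dish's own z axis and vertical below 0.1 rad and contact force between red_dish and the fingers below 0.1 N and value of joint drawer below 0.006 m and value of joint selector below 0.2 rad), for 0.2 s.
3. the knob is held by the fingers at the third click (value of joint selector between 1.08 and 1.32 rad and contact force between selector_grip and the fingers above 1 N and value of joint drawer below 0.006 m), for 0.5 s.
At the end, for the whole second after the job is handed in: the fingers hold the knob (more than 1 N contact) still at the third click (1.20 +/- 0.12 rad), the drawer is shut within 6 mm, and the wine-red dish lies flat on the drawer's floor within 15 mm of the mark's centre, not touched by the fingers (all of step 3 and horizontal distance between red_dish and drawer_bed below 0.015 m and z of red_dish in the frame of drawer_bed between -0.004 and 0.004 m and angle between red_dish's own z axis and vertical below 0.1 rad and contact force between red_dish and the fingers below 0.1 N and velocity of joint selector between -0.1 and 0.1 rad/s); the arm keeps its last pose, push and grip.
It fails at once if the knob is turned past the third click towards the fourth (beyond 1.45 rad) (value of joint selector above 1.45 rad).
It fails at once if the wine-red dish is tipped more than 35 degrees (angle between red_dish's own z axis and vertical above 0.6 rad).
It fails at once if another thing on the bench is moved more than 20 mm (distance of any of amber_dish, dark_dish, swab_jar, slide_box, tip_rack, reagent_box, timer from where it was at the start of the episode above 0.02 m).
It also fails if it takes over 62 s, if anything falls off the work surface, if the arm or the gripper's body presses on something with over 40 N, if the wrist force passes 120 N, or if a joint passes its speed limit or range.

ROBOT

A 6-joint arm with a two-finger parallel gripper is mounted at the origin on the work surface. World frame = base frame: x ahead of the robot, y to its left, z up, the work surface at z = 0. Lengths are in mm, angles in rad, forces in N, time in s.
With the tool pointing down it reaches from about 300 to 775 mm from the base axis. Payload 14.6 kg.
Tool frame: the origin (TCP) lies between the finger pads; the fingertips stand 8 mm ahead of it and the grasp point (between the pads) lies 11 mm behind it; z points along the fingers, y is the direction in which the jaws open and shut (so a half turn about z gives the same grasp; the last joint's range is limited). The gripper opens to 94 mm and grips with 3 to 60 N. Pads are 16 mm wide; open, the fingers measure 119 mm over their backs; the gripper's body (75 mm by 177 mm) begins 78 mm behind the grasp point.
Start: joints at [1.155, 0.3, 1.521, -0, 1.321, -0.067], TCP at [187.971, 516.872, 213.446] pointing down, gripper open.
Joint ranges: [-3.03, 3.03], [-0.79, 2.21], [0.23, 2.52], [-1.04, 4.18], [0, 3.07], [-2.55, 2.55]. Speed limits (rad/s): [2.22, 2.22, 2.57, 3.14, 3.14, 3.14].

INTERFACE

Orientations are given as [roll, pitch, yaw] about the fixed x, y, z axes, in that order (R = Rz(yaw) Ry(pitch) Rx(roll)).
In Python, from cell import manip gives the robot as it stands. The module is installed in compiled form; this text tells all that it offers.
- The arm moves only by the tool send_rows, never from a script. Its argument "series" is a list that holds one entry, the list of rows, each a list of 5 numbers: the opening, from 0 (shut) to 1 (fully open), then the shift along the tool's x, y, z in mm, then the turn about the tool's z in degrees. In form: [[[gripper, dx, dy, dz, roll], ...]]. A call has 1 to 10 rows; each row is the pose to reach, as a shift and turn from the pose commanded when the call began, along the tool's axes at that moment; what a row does not reach only later rows make up. A row lasts 1/10 s, in which the tool goes at most 50 mm and 8.59 degrees, less where a joint would pass 70% of its speed; a pose out of reach is approached as far as the arm can. A call with a gripper value outside its range is refused whole. The fingers move at their own pace and stop on an object; "newtons" is the grip in N (left out, the last holds). Time passes only in rows, so rows that repeat a pose let the fingers close. It gives the time, the measured TCP pose, the force and the opening at its end, in the units of the state.
- manip.read_state(): the state, without advancing time (a new reading comes with each control period).
- manip.camera(name): name is "side" or "top"; returns a dict with "img" (480x640x3 uint8, red, green, blue), "vfov" (degrees; the focal length in pixels is half the picture's height over the tangent of half this angle, whatever the lens; pixels are square), "cx", "cy" (the principal point, pixels), "pose" (4x4, takes a point from camera to world coordinates). Camera axes: x right, y down, z forward; pixel columns grow to the right and rows downward; lengths in mm; the calibration is good to about 2 mm. A picture is of the moment at which its call begins. There is no depth.
- manip.sign_off(): hands the job in, once; it reports no verdict.
Trained networks look in a picture, given as the dict that the camera call returned (one of the last four; its "shot" number tells which), for a name from the list of things; names that differ only in an ending like _2 or _b are one class to them, and where a whole thing is asked for, a point or a joint stands for the part that bears it (a point fixed in the world has none). Each returns a list of dicts, best first, with "conf" (0 to 1); they miss things now and then, are a little off and sometimes report something else, mostly with a low value. They report only what shows in the picture. A call takes as long as a camera call. They do not tell look-alikes from the thing itself.
- manip.find_in(target, picture): "rect" ([left, top, width, height] in pixels, round what is visible of it).
- manip.silhouettes(target, picture): "pixels" (480x640 bool, what is visible of it) and "rect" ([left, top, width, height] in pixels, round what is visible of it).
The state is a dict: "clock": time; "joints": joint angles; "qd": joint speeds; "effort": joint torques, N m; "eef_pos": TCP position; "eef_rot": TCP orientation; "wrist_force": force on the tool from outside, world axes, zero at the start; "moment": the same for the moment, N m; "finger_gap": finger opening in mm.
Only numpy, scipy, OpenCV 4.12 (cv2) and the standard library are available. Lean on these libraries where they do the work, as an engineer would, in place of code of your own. Each camera call takes 0.05 s, during which the arm holds its last target. There are 200 camera calls.

## Working session

There is one attempt and no reset: what is moved stays moved. The work goes in short steps, Python scripts to look and compute and a tool call to move; the robot and the scene stay as the last step left them, time stands still between calls to the robot, and variables do not carry over. Pictures are saved under pics/ and viewed, about 8 in all and at most 12, crops included, and the job is handed in when it is done.

Besides the shell and the picture viewer there is one more tool, called by a JSON object that holds its "method" and its "body", one argument or row to a line. send_rows: Moves the arm, as the interface text tells. Its arguments: {"type":"object","properties":{"series":{"type":"array"},"newtons":{"type":"number"}},"required":["series"]}

```bash
mkdir -p pics; cat > h.py <<'E'
import numpy as np, cv2
from cell import manip
def K(c):
    f=240/np.tan(np.radians(c["vfov"])/2); return f,c["cx"],c["cy"]
def pt(c,u,v,z):
    f,cx,cy=K(c); P=np.array(c["pose"]); d=P[:3,:3]@np.array([(u-cx)/f,(v-cy)/f,1]); o=P[:3,3]
    return o+d*(z-o[2])/d[2]
def proj(c,p):
    f,cx,cy=K(c); P=np.array(c["pose"]); q=P[:3,:3].T@(np.array(p,float)-P[:3,3]); return np.array([cx+f*q[0]/q[2],cy+f*q[1]/q[2]])
def save(c,name,box=None,s=1):
    im=c["img"]
    if box: l,t,w,h=box; im=im[t:t+h,l:l+w]
    im=cv2.resize(im,None,fx=s,fy=s,interpolation=cv2.INTER_CUBIC)
    cv2.imwrite("pics/"+name,im[:,:,::-1])
E
cat > a.py <<'E'
from h import *
np.set_printoptions(precision=3,suppress=True)
s=manip.read_state();print(s["eef_pos"],s["eef_rot"],s["finger_gap"],s["wrist_force"])
t=manip.camera("top");d=manip.camera("side")
for n,c in(("top",t),("side",d)):
    print(n,c["vfov"],c["cx"],c["cy"],np.array(c["pose"]).tolist())
    for k in ["red_dish","reader","drawer","selector_grip","amber_dish","dark_dish","swab_jar","slide_box","tip_rack","reagent_box","timer"]:
        print(k,[(np.round(r["rect"]).tolist(),round(r["conf"],2)) for r in manip.find_in(k,c)][:5])
cv2.imwrite("pics/top1.png",t["img"][:,:,::-1]);cv2.imwrite("pics/side1.png",d["img"][:,:,::-1])
E
python3 a.py
```

```text
[187.867 516.648 212.886] [-3.14  -0.     2.793] 93.93395394413014 [-0.226 -0.502  0.188]
top 55.733079686735046 325.2284902159987 236.30517608303668 [[-0.021697027391366114, -0.9909600103916476, 0.13239145292262577, 367.16070578127227], [-0.9996583662658621, 0.023433992677020888, 0.011575782560187967, -37.57160263878357], [-0.014573597944424286, -0.13209506346491096, -0.9911299130039186, 1299.5610177303101], [0.0, 0.0, 0.0, 1.0]]
red_dish [([255.0, 188.0, 31.0, 30.0], 0.76), ([228.0, 221.0, 20.0, 21.0], 0.61), ([327.0, 179.0, 16.0, 15.0], 0.61), ([265.0, 242.0, 12.0, 13.0], 0.44)]
reader [([294.0, 159.0, 88.0, 126.0], 0.77), ([465.0, 198.0, 45.0, 48.0], 0.7), ([456.0, 272.0, 39.0, 41.0], 0.65)]
drawer [([314.0, 222.0, 65.0, 59.0], 0.64)]
selector_grip [([325.0, 175.0, 15.0, 19.0], 0.48), ([456.0, 272.0, 39.0, 39.0], 0.29)]
amber_dish [([221.0, 266.0, 22.0, 16.0], 0.74)]
dark_dish [([183.0, 233.0, 22.0, 15.0], 0.56)]
swab_jar [([221.0, 162.0, 17.0, 21.0], 0.88)]
slide_box [([147.0, 184.0, 31.0, 36.0], 0.85), ([464.0, 199.0, 43.0, 47.0], 0.65)]
tip_rack []
reagent_box [([454.0, 272.0,
[... 364 characters left out ...]
19590187654267, -0.489034762659538, 707.6098484115702], [0.0, 0.0, 0.0, 1.0]]
red_dish [([260.0, 302.0, 43.0, 34.0], 0.92), ([334.0, 312.0, 27.0, 17.0], 0.91), ([304.0, 339.0, 31.0, 24.0], 0.78)]
reader [([244.0, 223.0, 152.0, 80.0], 0.92)]
drawer [([334.0, 226.0, 67.0, 58.0], 0.94)]
selector_grip [([273.0, 227.0, 20.0, 19.0], 0.72), ([243.0, 223.0, 153.0, 78.0], 0.67)]
amber_dish [([374.0, 346.0, 32.0, 29.0], 0.66)]
dark_dish [([314.0, 384.0, 28.0, 30.0], 0.77)]
swab_jar [([216.0, 322.0, 24.0, 43.0], 0.65)]
slide_box [([220.0, 413.0, 65.0, 51.0], 0.81)]
tip_rack []
reagent_box [([379.0, 177.0, 40.0, 33.0], 0.78)]
timer [([406.0, 427.0, 47.0, 51.0], 0.89), ([332.0, 225.0, 66.0, 62.0], 0.57)]
```

View pics/top1.png

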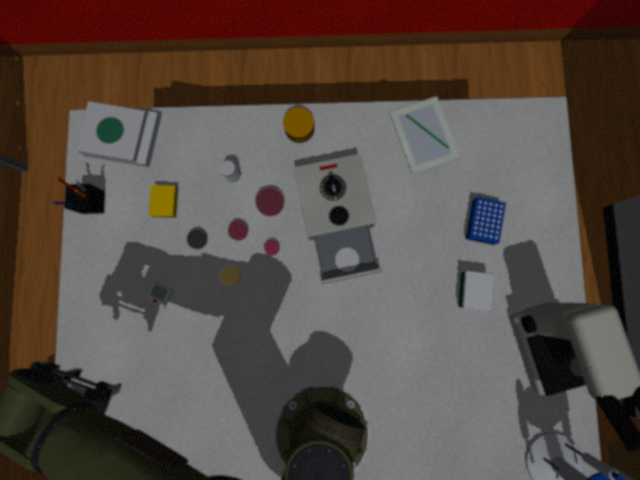

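View pics/side1.png

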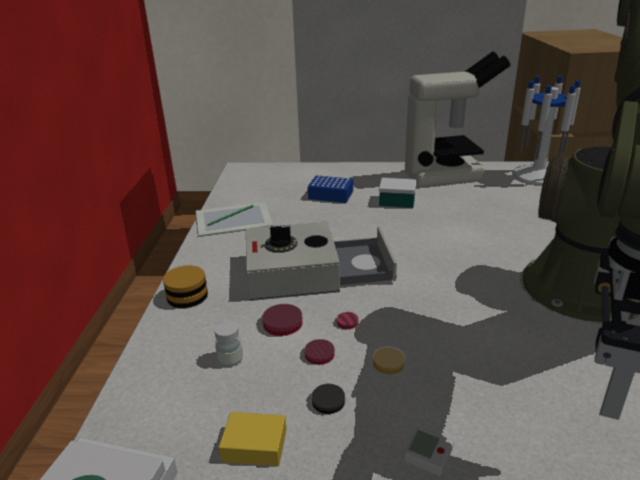

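The top view shows three wine-red dishes: (270,201) about 31 px (~88 mm), (238,230) about 21 px (~60 mm) and (271,246) about 13 px (~37 mm). The one at (238,230) has the stated size. I'll measure it and check it in an enlarged crop.

```bash
cat > b.py <<'E'
from h import *
np.set_printoptions(precision=1,suppress=True)
t=manip.camera("top");d=manip.camera("side")
for n,c in(("top",t),("side",d)):
    for k,z in [("red_dish",8),("amber_dish",8),("dark_dish",8),("swab_jar",37)]:
        for r in manip.silhouettes(k,c)[:4]:
            m=r["pixels"].astype(np.uint8)
            (x,y),(a,b),ang=cv2.fitEllipse(max(cv2.findContours(m,0,1)[0],key=len))
            p=pt(c,x,y,z); q=pt(c,x-a/2,y,z);
            print(n,k,round(r["conf"],2),"px",round(x),round(y),"axes",round(a,1),round(b,1),"world",p,"width",np.linalg.norm(pt(c,x-r["rect"][2]/2,y,z)-pt(c,x+r["rect"][2]/2,y,z)))
im=cv2.resize(t["img"][145:295,205:395],None,fx=4,fy=4,interpolation=cv2.INTER_CUBIC)
cv2.imwrite("pics/crop1.png",im[:,:,::-1])
save(d,"crop2.png",(230,210,180,130),4)
for n,c in(("top",t),("side",d)): np.savez(n+".npz",**{k:c[k] for k in("img","vfov","cx","cy","pose")})
for n,c in(("top",t),("side",d)):
    for k in("reader","drawer"):
        for r in manip.silhouettes(k,c)[:1]:
            np.save(f"{n}_{k}.npy",r["pixels"])
            q=cv2.approxPolyDP(cv2.convexHull(max(cv2.findContours(r["pixels"].astype(np.uint8),0,1)[0],key=len)),3,True)
            print(n,k,r["conf"],q.reshape(-1,2).tolist())
E
python3 b.py
```

```text
top red_dish 0.87 px 270 201 axes 27.1 29.2 world [645.7 137.1   8. ] width 80.64664256227643
top red_dish 0.75 px 159 295 axes 24.1 25.4 world [383.6 452.4   8. ] width 72.1750703038728
top red_dish 0.62 px 271 248 axes 13.6 13.9 world [510.7 132.4   8. ] width 37.33095051177314
top red_dish 0.6 px 237 230 axes 18.3 19.2 world [564.6 231.6   8. ] width 54.391154841957906
top amber_dish 0.73 px 230 275 axes 19.9 20.8 world [434.1 251.9   8. ] width 63.6898258109132
top dark_dish 0.55 px 197 238 axes 19.3 20.7 world [542.3 348.1   8. ] width 63.6538894330921
top dark_dish 0.41 px 163 201 axes 30.7 36.8 world [654.9 447.6   8. ] width 96.76525738303921
top swab_jar 0.7 px 230 171 axes 16.4 23.7 world [730.5 246.2  37. ] width 55.57154351050454
side red_dish 0.78 px 282 319 axes 32.9 42.3 world [648.2 132.9   8. ] width 95.12939937303118
side red_dish 0.66 px 319 351 axes 26.3 30.7 world [566.7 229.7   8. ] width 63.15347802737533
side red_dish 0.62 px 347 320 axes 16.6 20.8 world [515.3 133.6   8. ] width 47.12679784552494
side amber_dish 0.57 px 389 360 axes 27.6 32.4 world [436.4 251.    8. ] width 57.1012271676706
side dark_dish 0.83 px 328 398 axes 31.9 35.7 world [543.7 347.8   8. ] width 56.637833082380816
side swab_jar 0.9 px 228 344 axes 27.6 50.4 world [734.2 247.7  37. ] width 57.40175440962475
side swab_jar 0.44 px 366 259 axes 54.1 64.4 world [475.4 -53.   37. ] width 138.60013696344618
top reader 0.83 [[359, 154], [376, 220], [380, 271], [323, 283], [306, 232], [294, 168]]
top drawer 0.84 [[368, 225], [381, 270], [323, 283], [314, 238]]
side reader 0.58 [[396, 263], [394, 280], [332, 293], [251, 300], [246, 272], [246, 228], [315, 222], [379, 227]]
side drawer 0.96 [[379, 227], [396, 262], [395, 279], [341, 284], [334, 242]]
```

View pics/crop1.png

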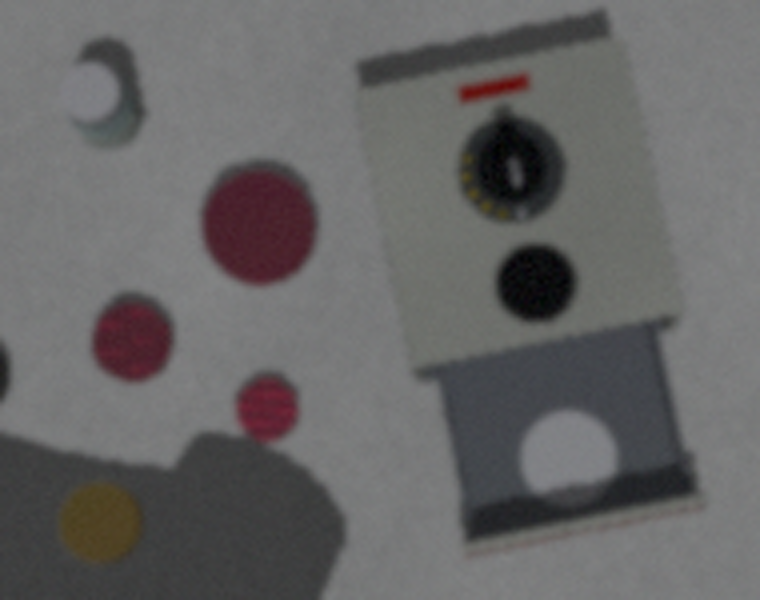

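View pics/crop2.png

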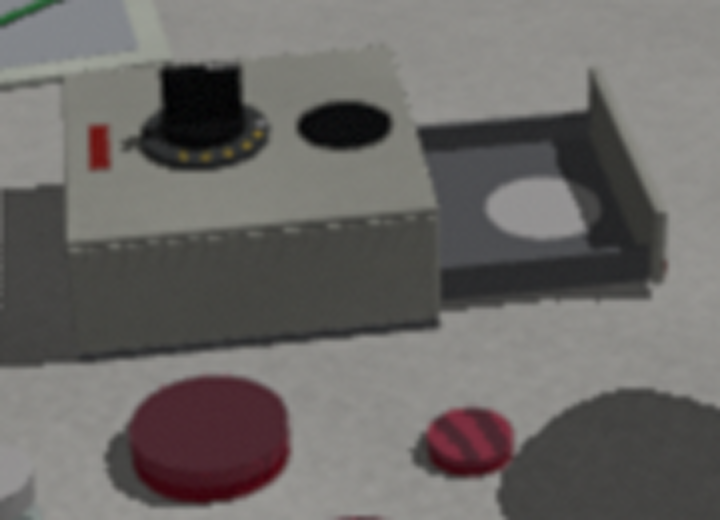

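The crops confirm the middle dish at top (237,230) / side (319,351) is the 60 mm one: it is as wide as the amber and dark dishes. The one at (270,201) is clearly larger and the one at (271,248) smaller. They also show the knob dial at crop (512,167) and the white mark at crop (568,458). Next I'll fit the reader pose.

```bash
cat > c.py <<'E'
from h import *
from scipy.optimize import least_squares
np.set_printoptions(precision=3,suppress=True)
C={n:dict(np.load(n+".npz")) for n in("top","side")}
# name,u,v(crop), local (x,y,z, uses -d)
off={"top":(205,145),"side":(230,210)}
O=[("top",512,167,20,0,86,0),("top",568,458,-45,0,12,1),("side",203,132,20,0,86,0),("side",543,209,-45,0,12,1),
("side",435,210,-100,95,80,0),("side",68,245,100,95,80,0),("side",395,48,-100,-95,80,0),
("side",593,68,-98,-86,58,1),("side",662,212,-98,86,58,1),
("top",359,88,100,95,80,0),("top",413,367,-100,95,80,0)]
def pred(p,o):
    x,y,a,d=p; lx=o[3]-d*o[6]; c,s=np.cos(a),np.sin(a)
    return proj(C[o[0]],[x+c*lx-s*o[4],y+s*lx+c*o[4],o[5]])
def meas(o): return np.array([(o[1]+.5)/4-.5+off[o[0]][0],(o[2]+.5)/4-.5+off[o[0]][1]])
R=lambda p:np.concatenate([pred(p,o)-meas(o) for o in O])
r=least_squares(R,[620,-20,.2,115],loss="soft_l1",x_scale=[10,10,.1,10])
print(r.x,np.degrees(r.x[2]));
for o,e in zip(O,R(r.x).reshape(-1,2)): print(o[0],o[3:6],e)
x,y,a,d=r.x;c,s=np.cos(a),np.sin(a)
for n,lx in(("knob",20),("bed",-45-d),("front",-98-d),("front shut",-98)): print(n,x+c*lx,y+s*lx)
for n,u,v,z in(("top",512,167,86),("side",203,132,86),("top",568,458,12),("side",543,209,12)):
    print(n,z,pt(C[n],*meas((n,u,v)),z))
# red dish lid rim by colour
for n in C:
    h=cv2.cvtColor(C[n]["img"],cv2.COLOR_RGB2HSV); 
    u,v=(237,230) if n=="top" else (319,351); print(n,C[n]["img"][v,u],h[v,u])
    m=((h[...,0]>160)|(h[...,0]<6))&(h[...,1]>90); m=m.astype(np.uint8)
    k,l,st,ce=cv2.connectedComponentsWithStats(m); i=l[v,u]; print(st[i],ce[i], pt(C[n],st[i][0]+st[i][2]/2-.5,st[i][1]+st[i][3]/2-.5,8))
E
python3 c.py
```

```text
[647.508 -49.982   0.183 128.278] 10.465843979818022
top (20, 0, 86) [-0.107 -0.197]
top (-45, 0, 12) [-0.199 -1.677]
side (20, 0, 86) [ 0.842 -0.56 ]
side (-45, 0, 12) [-0.838  0.17 ]
side (-100, 95, 80) [ 1.498 -0.69 ]
side (100, 95, 80) [-0.315 -0.941]
side (-100, -95, 80) [-0.428 -0.756]
side (-98, -86, 58) [ 1.207 -0.417]
side (-98, 86, 58) [0.744 0.   ]
top (100, 95, 80) [-1.342 -0.601]
top (-100, 95, 80) [-0.572 -0.326]
knob 667.1752062823994 -46.34890036148648
bed 477.1126400573254 -81.4577328260226
front 424.994381456783 -91.08514787093435
front shut 551.138328643456 -67.78352253695034
top 86 [666.615 -46.629  86.   ]
side 86 [668.785 -43.794  86.   ]
top 12 [472.324 -81.89   12.   ]
side 12 [475.117 -82.245  12.   ]
top [74 31 42] [172 148  74]
[229 221  18  19 270] [237.574 229.83 ] [564.008 230.11    8.   ]
side [76 39 47] [174 124  76]
[305 340  29  24 583] [319.007 351.748] [566.364 231.562   8.   ]
```

```bash
cat > go.py <<'E'
# usage: go.py x y z yawdeg -> total tool shift and roll from the measured pose
import sys
from h import *
s=manip.read_state(); p=np.array(s["eef_pos"]); y=s["eef_rot"][2]
g=np.array([float(v) for v in sys.argv[1:4]])-p; c,n=np.cos(y),np.sin(y)
r=(np.degrees(y)-float(sys.argv[4])+180)%360-180
print("t",s["clock"],"pos",np.round(p,1),"rot",np.round(s["eef_rot"],3),"gap",round(s["finger_gap"],1),"F",np.round(s["wrist_force"],1))
print("shift",np.round([g[0]*c+g[1]*n, g[0]*n-g[1]*c, -g[2]],1),"roll",round(r,1))
E
python3 go.py 565 231 120 190.5
```

```text
t 1.9 pos [188.  516.9 213.5] rot [3.142 0.    2.793] gap 93.8 F [-0.7 -0.   0.3]
shift [-452.  -139.8   93.5] roll -30.5
```

{"method": "send_rows", "body": {
  "series": [
    [[1,-20,-6,4,-1],[1,-60,-19,13,-4],[1,-107,-33,22,-7],[1,-154,-48,32,-10],[1,-201,-62,42,-14],[1,-248,-77,51,-17],[1,-295,-91,61,-20],[1,-342,-106,71,-23],[1,-389,-120,80,-26],[1,-430,-133,89,-29]]
  ]
}}

```text
clock: 2.9
eef_pos: [548.3, 243.2, 124.1]
eef_rot: [3.142, 0.0, -2.983]
wrist_force: [1.7, 0.6, -0.1]
finger_gap: 94.0
```

```bash
python3 go.py 565 231 60 190.5; cat > cam.py <<'E'
from h import *
import sys
np.set_printoptions(precision=1,suppress=True)
im=[]
for n in("top","side"):
    c=manip.camera(n); s=manip.read_state(); p=np.array(s["eef_pos"])
    u,v=proj(c,p+[0,0,-8]); print(n,"tip px",u,v)
    t=np.array([float(a) for a in sys.argv[2:5]]); a=proj(c,t); l,tp=int(np.clip(a[0]-50,0,540)),int(np.clip(a[1]-50,0,380))
    k=cv2.resize(c["img"][tp:tp+100,l:l+100],(400,400),interpolation=cv2.INTER_CUBIC)
    if "dot" in sys.argv: cv2.circle(k,(int((a[0]-l)*4),int((a[1]-tp)*4)),2,(0,255,0),-1)
    print(n,"crop origin",l,tp); im.append(k)
cv2.imwrite("pics/"+sys.argv[1],np.clip(np.hstack(im)*1.6,0,255).astype(np.uint8)[:,:,::-1])
E
```

```text
t 2.9 pos [548.3 243.2 124.1] rot [ 3.142  0.    -2.983] gap 94.0 F [ 1.7  0.6 -0.1]
shift [-14.5 -14.6  64.1] roll -1.4
```

{"method": "send_rows", "body": {
  "series": [
    [[1,-5,-5,20,-0.5],[1,-10,-10,40,-1],[1,-14.5,-14.5,60,-1.4],[1,-14.5,-14.5,75,-1.4],[1,-14.5,-14.5,85,-1.4],[1,-14.5,-14.5,85,-1.4],[1,-14.5,-14.5,85,-1.4]]
  ]
}}

```text
clock: 3.6
eef_pos: [563.3, 233.2, 40.1]
eef_rot: [3.141, 0.001, -2.96]
wrist_force: [0.9, 1.0, 0.5]
finger_gap: 93.7
```

```bash
python3 go.py 565 231 10 190.5; python3 cam.py p5.png 565 231 16 dot
```

```text
t 3.6 pos [563.3 233.2  40.1] rot [ 3.141e+00  1.000e-03 -2.960e+00] gap 93.7 F [0.9 1.  0.5]
shift [-1.2 -2.5 30.1] roll -0.1
top tip px 234.60633917553417 228.9389670927291
top crop origin 186 179
side tip px 320.06112234598794 342.0460911311494
side crop origin 269 298
```

View pics/p5.png

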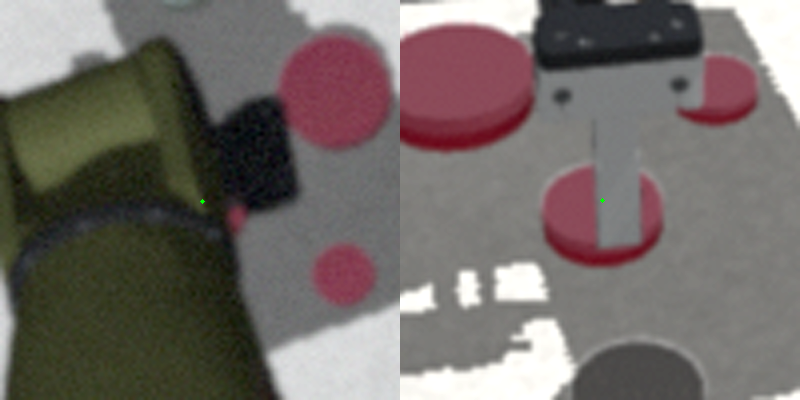

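The side view puts the dish centre at crop (603,213) under the projected dot, with the near finger at (619,247), clear of the dish. I'll go down, then grip.

{"method": "send_rows", "body": {
  "series": [
    [[1,-1,-1.5,12,0],[1,-1,-2.5,24,0],[1,-1,-2.5,30,0],[1,-1,-2.5,30,0],[0.5,-1,-2.5,30,0],[0.5,-1,-2.5,30,0],[0.5,-1,-2.5,30,0],[0.5,-1,-2.5,30,0],[0.5,-1,-2.5,30,0],[0.5,-1,-2.5,30,0]]
  ],
  "newtons": 12
}}

```text
clock: 4.7
eef_pos: [564.6, 230.6, 9.4]
eef_rot: [-3.142, -0.0, -2.96]
wrist_force: [0.0, 0.8, 0.1]
finger_gap: 59.7
```

{"method": "send_rows", "body": {
  "series": [
    [[0.5,0,0,-4,0],[0.5,0,0,-12,0],[0.5,0,0,-25,0],[0.5,0,0,-40,0],[0.5,0,0,-58,0],[0.5,0,0,-76,0],[0.5,0,0,-92,0],[0.5,0,0,-104,0],[0.5,0,0,-110,0],[0.5,0,0,-110,0]]
  ]
}}

```text
clock: 5.7
eef_pos: [564.9, 230.7, 120.5]
eef_rot: [3.141, 0.001, -2.96]
wrist_force: [0.3, -0.5, -0.3]
finger_gap: 59.5
```

```bash
python3 go.py 475 -82 120 190.5
```

```text
t 5.7 pos [564.9 230.7 120.5] rot [ 3.141e+00  1.000e-03 -2.960e+00] gap 59.5 F [ 0.3 -0.5 -0.3]
shift [ 145.  -291.3    0.5] roll -0.1
```

{"method": "send_rows", "body": {
  "series": [
    [[0.5,1,-3,0,0],[0.5,5,-10,0,0],[0.5,11,-22,0,0],[0.5,19,-39,0,0],[0.5,29,-58,0,0],[0.5,39,-78,0,0],[0.5,49,-98,0,0],[0.5,59,-118,0,0],[0.5,69,-138,0,0],[0.5,79,-158,0,0]]
  ]
}}

```text
clock: 6.7
eef_pos: [514.6, 59.2, 119.2]
eef_rot: [-3.142, -0.0, -2.96]
wrist_force: [0.2, -0.2, -1.8]
finger_gap: 59.6
```

{"method": "send_rows", "body": {
  "series": [
    [[0.5,10,-20,0,0],[0.5,20,-40,0,0],[0.5,30,-60,0,0],[0.5,39,-78,0,0],[0.5,47,-95,0,0],[0.5,54,-109,0,0],[0.5,60,-120,0,0],[0.5,64,-128,0,0],[0.5,66,-133,0,0],[0.5,66,-133,0,0]]
  ]
}}

```text
clock: 7.7
eef_pos: [474.5, -82.2, 119.4]
eef_rot: [-3.142, -0.0, -2.96]
wrist_force: [0.8, -0.1, 0.1]
finger_gap: 59.5
```

```bash
python3 go.py 475 -82 50 190.5;  cat > mark.py <<'E'
from h import *
np.set_printoptions(precision=1,suppress=True)
for n in("top","side"):
    c=dict(np.load(n+".npz"))
    u0,v0=proj(c,[475,-82,12]);g=c["img"].astype(int).sum(2)//3
    l,t=int(u0)-20,int(v0)-20
    print(n,u0,v0); 
    P=c["img"][t:t+40,l:l+40].astype(int).mean(2)
    print("row",P[20].astype(int).tolist()); print("col",P[:,20].astype(int).tolist())
E
python3 mark.py
```

```text
t 7.7 pos [474.5 -82.2 119.4] rot [-3.142 -0.    -2.96 ] gap 59.5 F [ 0.8 -0.1  0.1]
shift [-0.5  0.1 69.4] roll -0.1
top 346.63756053467887 258.1847658715184
row [69, 73, 70, 71, 69, 70, 73, 74, 87, 104, 122, 128, 128, 130, 130, 128, 127, 130, 129, 130, 129, 130, 130, 130, 131, 128, 129, 128, 129, 130, 128, 125, 114, 94, 78, 71, 73, 73, 70, 71]
col [71, 69, 71, 70, 70, 70, 68, 70, 77, 99, 120, 128, 130, 129, 128, 128, 129, 130, 130, 129, 129, 129, 130, 129, 130, 131, 127, 119, 103, 80, 69, 68, 62, 54, 42, 40, 50, 76, 96, 99]
side 365.42566548492636 261.9301222774755
row [78, 78, 79, 79, 78, 84, 110, 140, 146, 146, 145, 146, 145, 146, 144, 144, 145, 146, 145, 145, 145, 145, 145, 145, 144, 146, 146, 146, 136, 103, 74, 68, 70, 69, 63, 45, 37, 35, 38, 41]
col [41, 43, 43, 46, 61, 77, 79, 79, 79, 78, 78, 78, 87, 115, 141, 146, 145, 145, 145, 145, 145, 146, 144, 145, 146, 145, 145, 143, 125, 91, 78, 79, 77, 66, 48, 43, 41, 42, 43, 42]
```

{"method": "send_rows", "body": {
  "series": [
    [[0.5,0,0,6,0],[0.5,0,0,18,0],[0.5,0,0,33,0],[0.5,0,0,48,0],[0.5,0,0,62,0],[0.5,0,0,74,0],[0.5,0,0,83,0],[0.5,0,0,90,0],[0.5,0,0,94,0],[0.5,0,0,94,0]]
  ]
}}

```text
clock: 8.7
eef_pos: [474.5, -81.8, 25.1]
eef_rot: [3.141, -0.0, -2.96]
wrist_force: [0.5, -0.1, 0.4]
finger_gap: 59.6
```

```bash
python3 go.py 474 -82.3 21.5 190.5; python3 cam.py p6.png 474 -82 12
```

```text
t 8.7 pos [474.5 -81.8  25.1] rot [ 3.141 -0.    -2.96 ] gap 59.6 F [ 0.5 -0.1  0.4]
shift [ 0.6 -0.4  3.6] roll -0.1
top tip px 346.64967144854 258.1193762934548
top crop origin 296 208
side tip px 365.515676685979 259.89691554380715
side crop origin 315 211
```

View pics/p6.png

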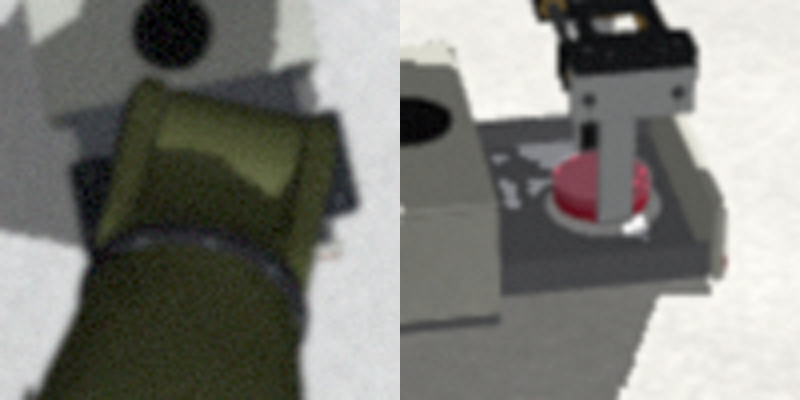

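The dish (crop 553–650) sits centred within the visible mark (547–660), with the fingers inside the drawer walls. I'll lower it the last 3 mm and let go.

{"method": "send_rows", "body": {
  "series": [
    [[0.5,0,0,1.5,0],[0.5,0,0,3,0],[0.5,0,0,3.5,0],[0.5,0,0,3.5,0],[0.7,0,0,3.5,0],[0.75,0,0,3.5,0],[0.75,0,0,3.5,0],[0.75,0,0,3.5,0],[0.75,0,0,3.5,0],[0.75,0,0,3.5,0]]
  ]
}}

```text
clock: 9.8
eef_pos: [474.7, -81.8, 22.0]
eef_rot: [-3.142, 0.0, -2.96]
wrist_force: [-0.3, 0.5, 0.1]
finger_gap: 70.6
```

```bash
python3 go.py 474 -82.3 130 190.5
```

```text
t 9.8 pos [474.7 -81.8  22. ] rot [-3.142  0.    -2.96 ] gap 70.6 F [-0.3  0.5  0.1]
shift [   0.7   -0.4 -108. ] roll -0.1
```

{"method": "send_rows", "body": {
  "series": [
    [[0.75,0,0,-2,0],[0.75,0,0,-8,0],[0.75,0,0,-20,0],[0.75,0,0,-40,0],[0.75,0,0,-65,0],[0.5,20,0,-85,0],[0.2,50,0,-95,0],[0,80,0,-95,0],[0,100,0,-85,0],[0,100,0,-75,0]]
  ]
}}

```text
clock: 10.8
eef_pos: [375.2, -100.2, 97.8]
eef_rot: [-3.141, 0.001, -2.961]
wrist_force: [0.4, -0.3, 0.4]
finger_gap: 33.6
```

{"method": "send_rows", "body": {
  "series": [
    [[0,0,0,15,0],[0,0,0,35,0],[0,0,0,48,0],[0,0,0,52,0],[0,0,0,52,0]]
  ]
}}

```text
clock: 11.3
eef_pos: [376.6, -99.8, 44.9]
eef_rot: [3.141, -0.001, -2.96]
wrist_force: [0.1, 0.6, 0.7]
finger_gap: 0.3
```

```bash
python3 go.py 551 -67.8 46 190.5; python3 cam.py p7.png 474 -82 20 dot; python3 - <<'E'
from h import *
np.set_printoptions(precision=1,suppress=True)
for n in("top","side"):
    c=manip.camera(n)
    for r in manip.find_in("red_dish",c)[:4]:
        l,t,w,h=r["rect"]; print(n,r["conf"],w,h,pt(c,l+w/2-.5,t+h/2-.5,20))
E
```

```text
t 11.3 pos [376.6 -99.8  44.9] rot [ 3.141e+00 -1.000e-03 -2.960e+00] gap 0.3 F [0.1 0.6 0.7]
shift [-1.773e+02 -1.000e-01 -1.100e+00] roll -0.1
top tip px 354.43030671812454 292.76963572333074
top crop origin 296 208
side tip px 406.92714776148597 249.04576384051853
side crop origin 315 209
top 0.88 27.9 29.5 [645.8 136.9  20. ]
top 0.72 21.9 24.2 [468.2 -87.5  20. ]
top 0.56 15.5 12.2 [508.8 129.9  20. ]
side 0.9 27.2 16.4 [513.9 152.8  20. ]
side 0.65 24.1 16.4 [476.  -82.3  20. ]
side 0.57 39.9 35.5 [643.4 154.3  20. ]
```

View pics/p7.png

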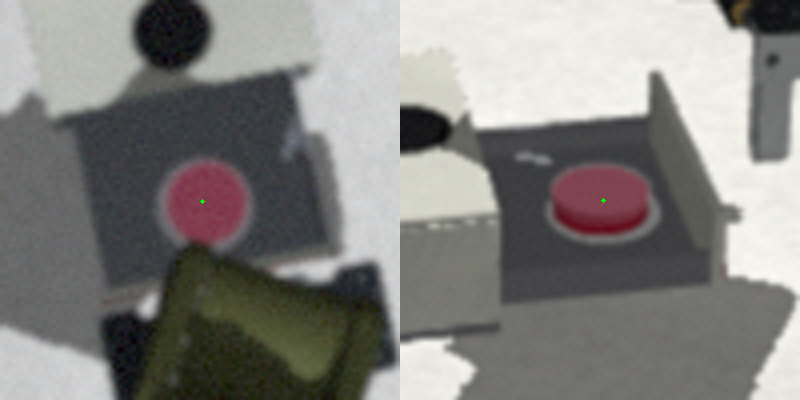

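The dish sits centred on the white mark, with an even ring round it in both views at top crop (205,205) and side crop (602,205). The closed fingers stand in front of the panel. Now I'll push the drawer.

{"method": "send_rows", "body": {
  "series": [
    [[0,-12,0,0,0],[0,-24,0,0,0],[0,-30,0,0,0],[0,-33,0,0,0],[0,-36,0,0,0],[0,-39,0,0,0],[0,-43,0,0,0],[0,-48,0,0,0],[0,-54,0,0,0],[0,-61,0,0,0]]
  ]
}}

```text
clock: 12.6
eef_pos: [436.6, -88.7, 44.9]
eef_rot: [3.141, -0.0, -2.96]
wrist_force: [-2.6, 1.6, -1.0]
finger_gap: 0.4
```

{"method": "send_rows", "body": {
  "series": [
    [[0,-8,0,0,0],[0,-16,0,0,0],[0,-24,0,0,0],[0,-32,0,0,0],[0,-40,0,0,0],[0,-48,0,0,0],[0,-56,0,0,0],[0,-64,0,0,0],[0,-71,0,0,0],[0,-77,0,0,0]]
  ]
}}

```text
clock: 13.6
eef_pos: [512.7, -74.9, 45.0]
eef_rot: [-3.142, 0.0, -2.96]
wrist_force: [-2.6, 1.4, -0.0]
finger_gap: 0.6
```

```bash
python3 go.py 551 -67.8 46 190.5
```

```text
t 13.6 pos [512.7 -74.9  45. ] rot [-3.142  0.    -2.96 ] gap 0.6 F [-2.6  1.4 -0. ]
shift [-39.   0.  -1.] roll -0.1
```

{"method": "send_rows", "body": {
  "series": [
    [[0,-5,0,0,0],[0,-9,0,0,0],[0,-13,0,0,0],[0,-16,0,0,0],[0,-18,0,0,0],[0,-20,0,0,0],[0,-22,0,0,0],[0,-24,0,0,0]]
  ]
}}

```text
clock: 14.4
eef_pos: [533.0, -71.1, 44.9]
eef_rot: [3.141, -0.007, -2.959]
wrist_force: [-36.5, -6.9, 26.6]
finger_gap: 0.5
```

{"method": "send_rows", "body": {
  "series": [
    [[0,-1.5,0,0,0],[0,-3,0,0,0],[0,-4,0,0,0]]
  ]
}}

```text
clock: 14.7
eef_pos: [533.2, -71.0, 44.9]
eef_rot: [3.139, -0.017, -2.96]
wrist_force: [-63.9, -11.2, 44.6]
finger_gap: 0.8
```

The force rose to about 64 N, so something has stopped. I'll back off and look.

{"method": "send_rows", "body": {
  "series": [
    [[0,6,0,0,0],[0,14,0,0,0],[0,25,0,0,0],[0,25,0,0,0]]
  ]
}}

```text
clock: 15.1
eef_pos: [514.1, -74.6, 44.9]
eef_rot: [3.142, -0.0, -2.96]
wrist_force: [-0.8, 0.5, 0.1]
finger_gap: 1.1
```

```bash
python3 go.py 551 -67.8 46 190.5; python3 cam.py p8.png 570 -65 50 dot; python3 - <<'E'
from h import *
for n in ("top","side"):
    c=manip.camera(n); np.savez(n+"2.npz",**{k:c[k] for k in("img","vfov","cx","cy","pose")})
E
```

```text
t 15.1 pos [514.1 -74.6  44.9] rot [ 3.142 -0.    -2.96 ] gap 1.1 F [-0.8  0.5  0.1]
shift [-37.6   0.   -1.1] roll -0.1
top tip px 343.86503883099004 243.31653141378925
top crop origin 290 173
side tip px 348.43436585772565 254.42559061804826
side crop origin 274 201
```

View pics/p8.png

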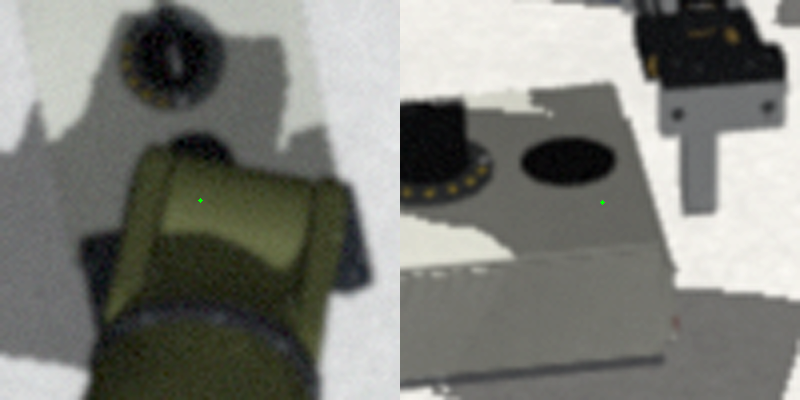

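The drawer front is now flush with the reader. The red trim at side crop (677,322) sits just ahead of the face, the stop was hard at TCP x = 533, and that fits a panel resting on the face. The knob pointer is still at rest. Next I'll go above the knob.

{"method": "send_rows", "body": {
  "series": [
    [[0,2,0,-10,0],[0,4,0,-30,0],[0.2,4,0,-60,0],[0.4,4,0,-95,0],[0.5,4,0,-130,0],[0.5,-6,0,-140,0],[0.5,-26,0,-140,0],[0.5,-56,0,-140,0],[0.5,-86,0,-140,0],[0.5,-116,0,-140,0]]
  ]
}}

```text
clock: 16.3
eef_pos: [630.2, -53.1, 185.8]
eef_rot: [-3.141, 0.001, -2.96]
wrist_force: [0.2, -1.0, 0.9]
finger_gap: 47.1
```

```bash
python3 go.py 667.5 -45.5 145 190.5
```

```text
t 16.3 pos [630.2 -53.1 185.8] rot [-3.141e+00  1.000e-03 -2.960e+00] gap 47.1 F [ 0.2 -1.   0.9]
shift [-38.1   0.7  40.8] roll -0.1
```

{"method": "send_rows", "body": {
  "series": [
    [[0.5,-14,0,5,0],[0.5,-28,0.5,18,0],[0.5,-37,0.5,32,0],[0.5,-37,0.5,40,0],[0.5,-37,0.5,41,0],[0.5,-37,0.5,41,0]]
  ]
}}

```text
clock: 16.9
eef_pos: [665.1, -46.4, 144.7]
eef_rot: [-3.141, 0.0, -2.96]
wrist_force: [-0.1, -0.4, 0.5]
finger_gap: 47.2
```

```bash
python3 go.py 667.5 -45.5 106 190.5; python3 cam.py p9.png 667.5 -45.5 117 dot
```

```text
t 16.9 pos [665.1 -46.4 144.7] rot [-3.141  0.    -2.96 ] gap 47.2 F [-0.1 -0.4  0.5]
shift [-2.5  0.4 38.7] roll -0.1
top tip px 332.5791224962886 182.18068254144887
top crop origin 282 133
side tip px 280.56736673658025 222.178364745931
side crop origin 230 180
```

View pics/p9.png

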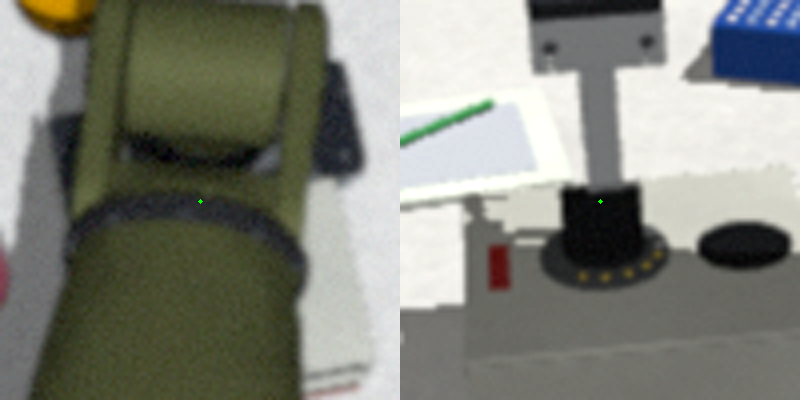

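The side view shows the bar at crop 562–640, centred on the projected dot (600,202), with the finger in line above it. I'll go down and grip.

{"method": "send_rows", "body": {
  "series": [
    [[0.5,-2,0.4,10,0],[0.5,-2,0.4,22,0],[0.5,-2,0.4,32,0],[0.5,-2,0.4,38,0],[0.5,-2,0.4,38,0]]
  ]
}}

```text
clock: 17.5
eef_pos: [666.7, -45.5, 104.5]
eef_rot: [3.141, -0.002, -2.96]
wrist_force: [0.6, 0.0, 0.0]
finger_gap: 46.6
```

{"method": "send_rows", "body": {
  "series": [
    [[0.35,0,0,0,0],[0.25,0,0,0,0],[0.18,0,0,0,0],[0.1,0,0,0,0],[0.05,0,0,0,0],[0,0,0,0,0],[0,0,0,0,0],[0,0,0,0,0],[0,0,0,0,0]]
  ],
  "newtons": 50
}}

```text
clock: 18.4
eef_pos: [667.2, -44.5, 106.2]
eef_rot: [3.14, -0.0, -2.959]
wrist_force: [-1.9, 6.6, 2.6]
finger_gap: 13.6
```

```bash
python3 go.py 667 -45.5 106 190.5; python3 -c "
from h import *
print(np.round(manip.read_state()['moment'],2))"
```

```text
t 18.4 pos [667.2 -44.5 106.2] rot [ 3.14  -0.    -2.959] gap 13.6 F [-1.9  6.6  2.6]
shift [ 0.3 -1.   0.2] roll -0.0
[1.1  0.35 0.08]
```

{"method": "send_rows", "body": {
  "series": [
    [[0,0,0.7,0,2],[0,0,0.7,0,5],[0,0,0.7,0,9],[0,0,0.7,0,13],[0,0,0.7,0,17],[0,0,0.7,0,21],[0,0,0.7,0,25],[0,0,0.7,0,29],[0,0,0.7,0,32],[0,0,0.7,0,34]]
  ]
}}

```text
clock: 19.4
eef_pos: [667.2, -44.2, 106.2]
eef_rot: [3.141, -0.0, 2.728]
wrist_force: [-0.3, 2.7, 0.6]
finger_gap: 13.8
```

```bash
python3 go.py 667 -44.5 106 121.75; python3 -c "
from h import *
print(np.round(manip.read_state()['moment'],2))"
```

```text
t 19.4 pos [667.2 -44.2 106.2] rot [ 3.141 -0.     2.728] gap 13.8 F [-0.3  2.7  0.6]
shift [ 0.1 -0.3  0.2] roll 34.6
[ 0.66 -0.01  0.13]
```

{"method": "send_rows", "body": {
  "series": [
    [[0,0,0,0,3],[0,0,0,0,7],[0,0,0,0,11],[0,0,0,0,15],[0,0,0,0,19],[0,0,0,0,23],[0,0,0,0,27],[0,0,0,0,31],[0,0,0,0,34],[0,0,0,0,35]]
  ]
}}

```text
clock: 20.4
eef_pos: [667.4, -44.1, 106.2]
eef_rot: [3.14, -0.0, 2.118]
wrist_force: [1.7, 6.0, 1.1]
finger_gap: 13.7
```

{"method": "send_rows", "body": {
  "series": [
    [[0,0,0,0,0],[0,0,0,0,0],[0,0,0,0,0],[0,0,0,0,0],[0,0,0,0,0],[0,0,0,0,0]]
  ]
}}

```text
clock: 21.0
eef_pos: [667.4, -44.1, 106.2]
eef_rot: [3.14, -0.0, 2.12]
wrist_force: [0.4, 5.4, 1.2]
finger_gap: 14.1
```

```bash
python3 go.py 667 -44.5 106 121.75; python3 -c "
from h import *
print(np.round(manip.read_state()['moment'],2))"; python3 cam.py p10.png 645 -45 86
```

```text
t 21.0 pos [667.4 -44.1 106.2] rot [ 3.14 -0.    2.12] gap 14.1 F [0.4 5.4 1.2]
shift [-0.2 -0.5  0.2] roll -0.3
[ 0.93 -0.27  0.07]
top tip px 331.6799315543413 185.02384900104852
top crop origin 282 144
side tip px 280.64931851656956 237.8853374601407
side crop origin 240 192
```

View pics/p10.png

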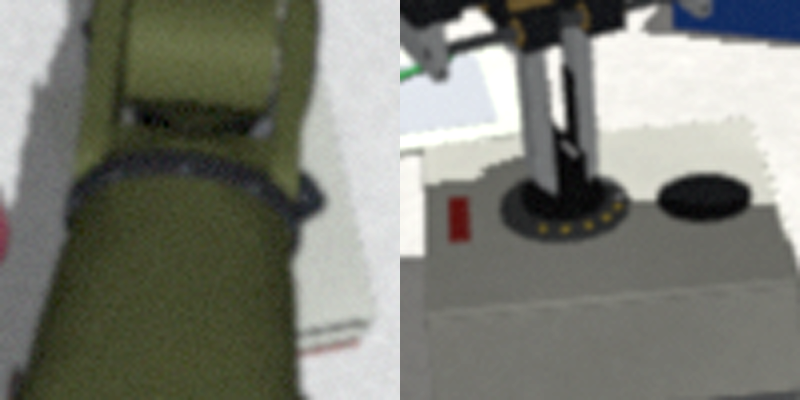

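```bash
python3 - <<'E'
from h import *
c=manip.camera("side"); np.set_printoptions(precision=1,suppress=True)
q=lambda p:(proj(c,p)-[240,192])*4+[400,0]
k=np.array([667,-44.5]); 
for a in (0,.4,.8,1.0,1.2,1.4,1.6,2.0):
    th=np.radians(190.5)-a; d=np.array([np.cos(th),np.sin(th)])
    print(a,"dot",q([*(k+32*d),86]),"end top",q([*(k+23*d),126]),"end bot",q([*(k+23*d),94]))
save(c,"p11.png",(255,190,60,70),8)
E
```

```text
0 dot [621. 197.] end top [601.3 136.4] end bot [604.5 186.2]
0.4 dot [618.4 208.3] end top [599.3 144.2] end bot [602.5 194.2]
0.8 dot [607.2 218.7] end top [591.  151.5] end bot [594.3 201.6]
1.0 dot [598.8 223. ] end top [584.9 154.5] end bot [588.3 204.7]
1.2 dot [588.9 226.5] end top [577.7 156.9] end bot [581.2 207.1]
1.4 dot [578.1 229.1] end top [569.8 158.6] end bot [573.4 208.9]
1.6 dot [566.7 230.5] end top [561.5 159.6] end bot [565.2 209.9]
2.0 dot [544.1 229.8] end top [545.1 159.2] end bot [549.  209.5]
```

View pics/p11.png

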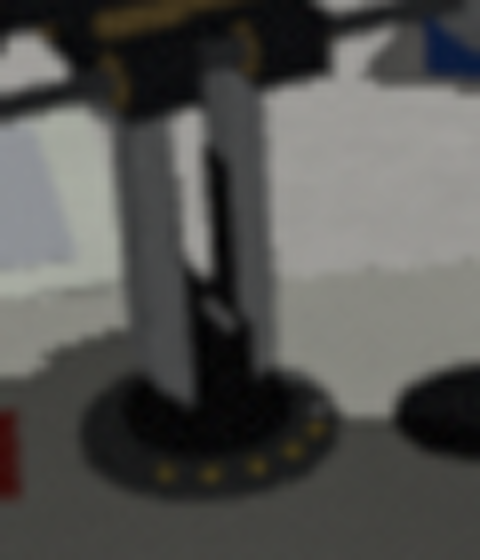

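The five yellow dots land where the model predicts. The pointer end, at about (577,156) in the same crop coordinates, matches the 1.20 rad prediction (578,157), so the knob is at the third click. The grip is holding at a 14 mm gap. I'll hand in.

```bash
python3 go.py 667 -44.5 106 121.75; python3 -c "
from h import *
print(manip.sign_off())"
```

```text
t 21.15 pos [667.4 -44.1 106.2] rot [ 3.14 -0.    2.12] gap 13.7 F [0.9 5.7 0.1]
shift [-0.1 -0.5  0.2] roll -0.3
the job is handed in; nothing more can be done
None
```

I put the 60 mm wine-red dish on the drawer mark and let go, pushed the drawer shut, and turned the knob to the third click. I then handed the job in at 21 s with the knob still gripped. `sign_off` gave no verdict.

- **Dish:** it sat about 1 mm off the mark's centre, flat and released, before I pushed the drawer. I could not see it once the drawer was shut.
- **Drawer:** it went to a hard stop, with the wrist force at about 79 N at most (limit 120 N), and looked flush afterwards. My camera fit put the drawer initially open by 128 mm, against the stated 108–122 mm, and the stop came about 10 mm before the fit predicted. I took the hard stop and the picture as proof that it was shut, not the fit.
- **Knob:** the pointer matched the 1.20 rad prediction to within about 1 pixel of the enlarged crop. The gripper yaw was within 0.3° of its target. The grip was set to 50 N with a finger gap of about 14 mm, and it held steady for 0.6 s before hand-in.
- **Other things on the bench:** I never touched them on purpose. I did not measure their positions again at the end.

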